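Take a length on the setting board with the tape measure and lock it

TASK

Take the length on the setting board with the tape measure: pick the tape up, hook its end over the far side of the low steel cleat, and back the case away along the board against its spring until its heel butts squarely and gently against the wooden stop block. Leave the case standing there with the blade still hooked, then press the lock button on top firmly but not hard, so that the pad grips the blade. Do not disturb the other things on the bench.

Things in the scene. Friction and masses are not known exactly. Their poses are not given: they have to be found in the camera images.
- tape: Loose tape measure: black upright case 80 x 34 x 60 mm, about 0.65 kg. Origin: centre of its underside. x: the way the blade comes out (front at +40 mm, flat heel at -40 mm), y across the 34 mm width (grip across it from above, near x = 0), z up. The stiff 19 mm wide blade leaves the front 22 mm above the underside. Standing on wood, the rubber sole holds the case against the blade's pull.
- heel (a point): Middle of the flat heel of the tape's case, 20 mm above its underside.
- hook (a point): Inner face of the steel hook at the end of the blade, the face that catches on an edge (30 mm in front of the case when the blade is retracted); the hook is 19 mm wide and 2.5 mm thick, reaches from the blade down to 8 mm above the level of the case's underside; this point is 12 mm above that level.
- blade (a joint): How far the blade is drawn out of the case, m: 0 retracted, at most 0.13. A spring pulls it in with 2.0 N at 0 and 2.5 N at 0.13.
- lock (a joint): How far the lock button is pressed down, m: 0 free. It moves stiffly (6 N of friction) and stays where it is left; at 0.0035 its pad meets the blade, further force clamps the blade: a press of 14 to 20 N, better given twice, grips it well, more than 30 N overloads it.
- lock_top (a point): Middle of the top of the square lock button (16 x 16 mm) on the tape's case: 22 mm in front of the case's middle, 68 mm above its underside when not pressed, 8 mm proud of the case.
- board: Setting board, a fixed wooden plank 300 x 66 x 14 mm lying on the bench. Origin: centre of its underside. x along its length towards the cleat, y across, z up; its top is 14 mm above the origin. A lathe stands left of it (y > -0.05, x < 0.53, up to 0.29 m high); lamps hang down to 0.70 m at x 0.25 to 0.38, y 0.1 and -0.38: draw the hand in towards the base to swing past, then keep low.
- cleat (a point): Middle of the top edge of the far face (the one away from the stop) of the low steel cleat, a bar 10 mm thick along the board, 52 mm wide across it and 20 mm high above the board, fixed on the board, 115 mm from its middle. The hook must sit behind this face.
- stop: Wooden stop block fixed on the board, 26 mm along the board, 60 mm across, 36 mm high above the board. Origin: foot of its front face, in the middle of the board's width; the front face looks at the cleat; x towards the cleat. From the cleat's far face to this face it is 160 to 220 mm.
- pencil: Pencil lying beside the board, 139 mm long; leave alone. Origin: centre of its underside.
- plum_block: Square reddish wooden turning blank, 52 x 130 x 50 mm, behind the board; leave alone. Origin: centre of its underside.
- box_base: Small round turned wooden box, 57 mm wide, 40 mm high, left of the board; leave alone. Origin: centre of its underside.
- goblet: Turned wooden goblet, 118 mm high; leave alone. Origin: centre of its foot.

How it is judged (in metres and radians):
On the way, in this order (a step that is already met when the one before it is completed fails the run):
1. the hook is caught behind the cleat and the blade is drawn out more than 15 mm by pulling on it (value of joint blade above 0.015 m and contact force between blade and board above 0.7 N and value of joint lock below 0.002 m), for 0.1 s.
2. the case's heel bears on the stop block with more than 1 N, the hook still caught and the lock still free (contact force between tape and stop above 1 N and x of heel in the frame of stop below 0.002 m and contact force between blade and board above 0.7 N and value of joint lock below 0.002 m), for 0.1 s.
At the end, for the whole second after the job is handed in: The tape stands on the board in line with it (4 degrees, 12 mm off its middle at most), heel within 2 mm of the stop's face, hook behind the cleat within 2 mm of its far face, lock pressed so that its pad bears on the blade with over 2 N, all at rest (x of heel in the frame of stop between -0.002 and 0.002 m and y of heel in the frame of stop between -0.012 and 0.012 m and angle between the x axis of tape and the x axis of board, either way round below 0.07 rad and angle between tape's own z axis and vertical below 0.04 rad and x of hook in the frame of cleat between -0.002 and 0.002 m and z of hook in the frame of cleat below -0.005 m and value of joint lock above 0.003 m and contact force between lock and blade above 2 N and linear speed of tape below 0.01 m/s); the robot touches nothing.
It fails at once if the case is pushed against the stop block with more than 30 N (contact force between tape and stop above 30 N).
It fails at once if the blade or hook is pressed on the board or its cleat with more than 20 N (contact force between blade and board above 20 N).
It fails at once if the lock button is pressed with more than 30 N (contact force between lock and the fingers above 30 N).
It fails at once if a bystander is moved more than 30 mm (distance of any of pencil, plum_block, box_base, goblet from where it was at the start of the episode above 0.03 m).
It also fails if it takes over 64 s, if anything falls off the work surface, if the arm or the gripper's body presses on something with over 40 N, if the wrist force passes 120 N, or if a joint passes its speed limit or range.

ROBOT

A 6-joint arm with a two-finger parallel gripper is mounted at the origin on a cart in front of the work surface, level with it; the furniture and walls round the work are solid. World frame = base frame: x ahead of the robot, y to its left, z up, the work surface at z = 0. Lengths are in m, angles in degrees, forces in N, time in s.
With the tool pointing down it reaches from about 0.325 to 0.775 m from the base axis. Payload 5.5 kg.
Tool frame: the origin (TCP) lies at the very end of the fingers, on their centre line; the grasp point (between the pads) lies 19 mm behind it; z points along the fingers, y is the line along which they close (so a half turn about z gives the same grasp; the last joint's range is limited). The gripper opens to 88 mm and grips with 3 to 60 N. Pads are 20 mm wide; open, the fingers measure 115 mm over their backs; the gripper's body (75 mm by 178 mm) begins 61 mm behind the grasp point.
Start: joints at [-76.874, 5.22, 70.514, -0, 104.267, -3.249], TCP at [0.169, -0.576, 0.223] pointing down, gripper open.
Joint ranges: [-164.24, 164.24], [-49.07, 125.15], [9.68, 141.18], [-86.29, 266.29], [3.28, 154.24], [-151.56, 151.56]. Speed limits (degrees/s): [147.25, 147.25, 172.46, 180, 180, 180].

INTERFACE

Orientations are given as [roll, pitch, yaw] about the fixed x, y, z axes, in that order (R = Rz(yaw) Ry(pitch) Rx(roll)).
In Python, from cell import read_state, read_camera, ticket, spotter gives the robot as it stands. The module is installed in compiled form; this text tells all that it offers.
- The arm moves only by the tool play_rows, never from a script. Its argument "targets" is one flat list of numbers, 7 for each row, row after row: the closure, from -1 (fully open) to 1 (shut), then the shift along the tool's x, y, z in units of 0.05 m (1.0 is 0.05 m), then the turn, a rotation vector about the tool's x, y, z in units of 4 degrees (1.0 is 4 degrees). A call has 1 to 12 rows; each row shifts and turns the commanded pose from where the row before left it, along the tool's axes as they then stand; what a row does not reach is not made up. A row lasts 1/8 s, in which the tool goes at most 62.5 mm and 10.7 degrees, less where a joint would pass 70% of its speed; a pose out of reach is approached as far as the arm can. A call with a number of a shift or a turn outside -1 to 1 is refused whole. A call with a gripper value outside its range is refused whole. The fingers move at their own pace and stop on an object; "squeeze" is the grip in N (left out, the last holds). Time passes only in rows, so rows that do not move let the fingers close. It gives the time, the measured TCP pose, the force, the opening and the grip force at its end, in the units of the state.
- read_state(): the state, without advancing time (a new reading comes with each control period).
- read_camera(name): name is "scene" or "top"; returns a dict with "pixels" (384x512x3 uint8, blue, green, red), "camera_matrix" (3x3 intrinsics, pixels), "camera_from_world" (4x4, takes a point from world to camera coordinates). Camera axes: x right, y down, z forward; pixel columns grow to the right and rows downward; lengths in m; the calibration is good to about 2 mm. A picture is of the moment at which its call begins. There is no depth.
- ticket.close_job(): hands the job in; it is judged then, once.
Trained networks look in a picture, given as the dict that the camera call returned (one of the last four; its "shot" number tells which), for a name from the list of things; names that differ only in an ending like _2 or _b are one class to them, and where a whole thing is asked for, a point or a joint stands for the part that bears it (a point fixed in the world has none). Each returns a list of dicts, best first, with "score" (0 to 1); they miss things now and then, are a little off and sometimes report something else, mostly with a low value. They report only what shows in the picture. A call takes as long as a camera call.
- spotter.spot_in(picture, label): "extent" ([left, top, right, bottom] in pixels, round what is visible of it).
- spotter.cut_out(picture, label): "pixels" (384x512 bool, what is visible of it) and "extent" ([left, top, right, bottom] in pixels, round what is visible of it).
The state is a dict: "time": time; "qpos": joint angles; "qvel": joint speeds; "tau": joint torques, N m; "ee_pos": TCP position; "orientation": TCP orientation; "contact_force": force on the tool from outside, world axes, zero at the start; "moment": the same for the moment, N m; "opening": opening from 0.0 (shut) to 1.0 (fully open); "grasp_force": force on a finger pad.
Only numpy, scipy, OpenCV 4.12 (cv2) and the standard library are available. Lean on these libraries where they do the work, as an engineer would, in place of code of your own. Each camera call takes 0.05 s, during which the arm holds its last target. There are 200 camera calls.

## Working session

There is one attempt and no reset: what is moved stays moved. The work goes in short steps, Python scripts to look and compute and a tool call to move; the robot and the scene stay as the last step left them, time stands still between calls to the robot, and variables do not carry over. Pictures are saved under pics/ and viewed, at most 10 in all, crops included, and the job is handed in when it is done.

Besides the shell and the picture viewer there is one more tool, called after "Request:" as name(argument=value, ...), one argument or row to a line, values as JSON. play_rows: Moves the arm, as the interface text tells. Shifts and turns lie within -1 to 1; 1 stands for 0.05 m of shift or 4 degrees of turn. Its arguments: {"type":"object","properties":{"targets":{"type":"array"},"squeeze":{"type":"number"}},"required":["targets"]}

```bash
mkdir -p pics
cat > h.py <<'E'
import numpy as np, cv2
from cell import read_state, read_camera, ticket, spotter
def ray(p,u,v):
    T=np.array(p["camera_from_world"]);K=np.array(p["camera_matrix"])
    R,t=T[:3,:3],T[:3,3]
    return -R.T@t, R.T@np.linalg.inv(K)@np.array([u,v,1.])
def at_z(p,u,v,z):
    c,d=ray(p,u,v); return c+d*(z-c[2])/d[2]
def proj(p,P):
    P=np.atleast_2d(P);T=np.array(p["camera_from_world"]);K=np.array(p["camera_matrix"])
    q=(P@T[:3,:3].T+T[:3,3])@K.T
    return q[:,:2]/q[:,2:]
E
python3 - <<'E'
from h import *
for n in ("scene","top"):
    p=read_camera(n)
    cv2.imwrite(f"pics/{n}0.png",p["pixels"])
    print(n,ray(p,256,192))
    for l in ("tape","board","stop","pencil","plum_block","box_base","goblet","lock"):
        r=spotter.spot_in(p,l)
        print(l,[(round(x["score"],2),np.round(x["extent"]).tolist()) for x in r[:2]])
s=read_state();print(s)
E
```

```text
scene (array([-0.04036762, -0.75419807,  0.5950619 ]), array([ 0.621775  ,  0.47749909, -0.6208036 ]))
tape []
board [(0.48, [264.0, 195.0, 279.0, 259.0])]
stop []
pencil []
plum_block [(0.85, [317.0, 180.0, 372.0, 227.0])]
box_base []
goblet [(0.75, [179.0, 148.0, 199.0, 184.0])]
lock []
top (array([ 0.22916052, -0.24066058,  0.93004511]), array([ 0.26510985, -0.09930762, -0.95917746]))
tape [(0.56, [251.0, 215.0, 305.0, 234.0])]
board [(0.76, [218.0, 157.0, 352.0, 216.0]), (0.48, [252.0, 212.0, 307.0, 235.0])]
stop [(0.74, [159.0, 212.0, 192.0, 247.0])]
pencil [(0.64, [275.0, 153.0, 331.0, 170.0])]
plum_block [(0.77, [276.0, 87.0, 335.0, 128.0]), (0.38, [272.0, 212.0, 281.0, 222.0])]
box_base [(0.77, [158.0, 182.0, 191.0, 210.0])]
goblet [(0.82, [158.0, 209.0, 194.0, 248.0])]
lock []
{'time': 0.9, 'qpos': array([-7.68729967e+01,  5.21578875e+00,  7.05133280e+01,  9.26286214e-04,
        1.04266016e+02, -3.24793740e+00]), 'qvel': array([-0.05405113,  0.02834597, -0.05406791,  0.01757254, -0.0162986 ,
       -0.02045722]), 'tau': array([-3.36741814e-04, -4.46195054e+01, -4.06509626e+01,  6.98465877e-02,
        1.94154144e-02,  1.70466755e-06]), 'ee_pos': array([ 0.16916809, -0.5756766 ,  0.22267734]), 'orientation': array([ 1.7999509e+02, -6.2048690e-04,  1.6375169e+01]), 'contact_force': array([-0.9393171 , -0.4439899 , -0.93278353]), 'moment': array([ 0.02851354,  0.0095796 , -0.01736406]), 'grasp_force': 0.0, 'opening': 0.9973374128641701}
```

View pics/scene0.png

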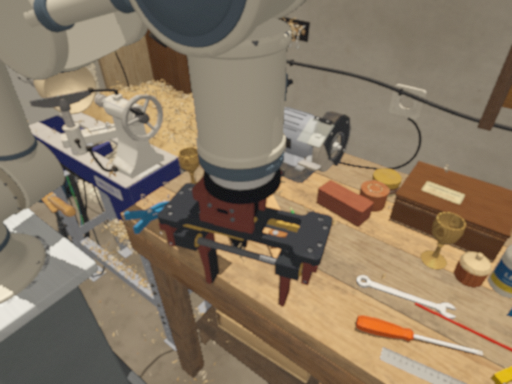

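View pics/top0.png

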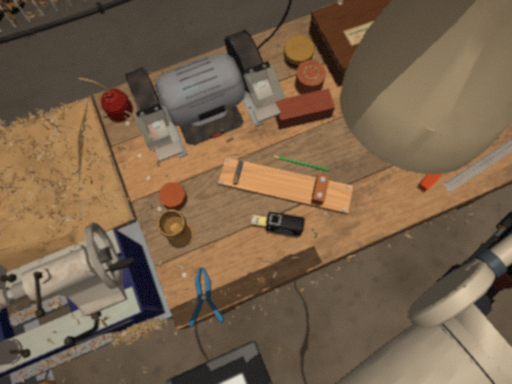

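The top view shows the board at about (218–352, 157–215), with the dark cleat at (237,172), the stop at (320,190), the tape at (251–305, 212–235) with its blade to the left, and the pencil at (302,162). I'll enlarge that part and measure.

Run:
```python
from h import *
p=read_camera("top"); im=p["pixels"][145:245,210:360]
cv2.imwrite("pics/c1.png",cv2.resize(im,(780,520),interpolation=cv2.INTER_CUBIC))
for n,u,v,z in (("left",219,170,.014),("tl",230,158,.014),("tr",353,186,.014),("br",349,213,.014),("bl",219,183,.014),("cleat",237,172,.034),("stop",320,190,.05),("tapeL",268,220,.06),("tapeR",303,225,.06)):
    print(n,at_z(p,u,v,z).round(3))
for l in("tape","board","pencil"):
    m=spotter.cut_out(p,l)
    if m:
        c=np.argwhere(m[0]["pixels"])[:,::-1].astype(np.float32); print(l,m[0]["score"],m[0]["extent"],cv2.minAreaRect(c))
```

```text
left [ 0.564 -0.279  0.014]
tl [ 0.581 -0.313  0.014]
tr [ 0.408 -0.541  0.014]
br [ 0.356 -0.505  0.014]
bl [ 0.535 -0.267  0.014]
cleat [ 0.536 -0.313  0.034]
stop [ 0.421 -0.46   0.05 ]
tapeL [ 0.404 -0.33   0.06 ]
tapeR [ 0.365 -0.392  0.06 ]
tape 0.97 [249.8, 214.0, 304.7, 234.4] ((278.2861022949219, 222.89015197753906), (53.44810104370117, 20.83183479309082), 8.746162414550781)
board 0.68 [215.2, 155.9, 353.0, 213.3] ((286.0503234863281, 184.99337768554688), (133.93930053710938, 29.522724151611328), 13.045638084411621)
pencil 0.51 [279.6, 157.8, 331.1, 169.8] ((302.9706115722656, 163.11764526367188), (51.41754913330078, 2.667891502380371), 14.03624439239502)
```

View pics/c1.png

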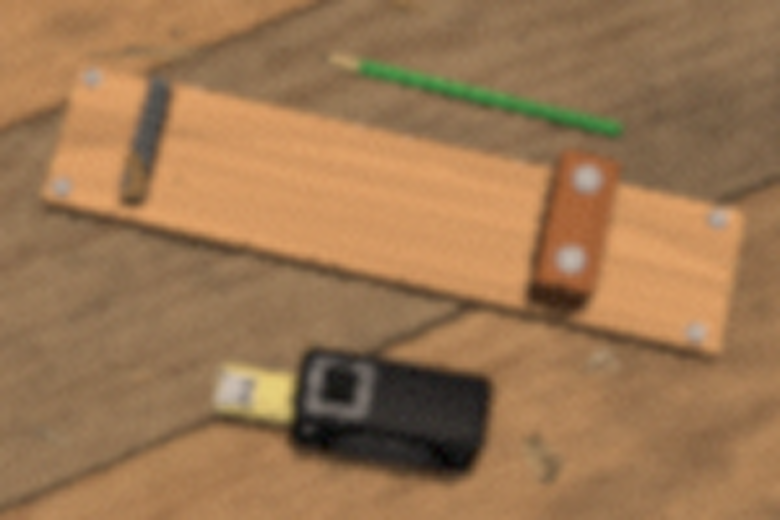

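```bash
cat > fit.py <<'E'
from h import *
from scipy.optimize import least_squares
p=read_camera("top")
def full(c): c=np.array(c,float); return np.c_[210+(c[:,0]+.5)/5.2-.5,145+(c[:,1]+.5)/5.2-.5]
def fit(L,px,x0):
    L=np.array(L,float)
    f=lambda q:(proj(p,np.c_[q[0]+L[:,0]*np.cos(q[2])-L[:,1]*np.sin(q[2]),q[1]+L[:,0]*np.sin(q[2])+L[:,1]*np.cos(q[2]),L[:,2]])-full(px)).ravel()
    r=least_squares(f,x0); return r.x,np.abs(r.fun).max()
th0=np.arctan2(.23,.173)
b,e=fit([(.15,-.033,.014),(-.15,-.033,.014),(-.15,.033,.014),(.15,.033,.014)],[(82,66),(742,212),(720,355),(42,205)],[.45,-.4,th0])
print("board",b.round(4),np.degrees(b[2]),e)
c,s=np.cos(b[2]),np.sin(b[2])
def loc(P): d=np.array(P)[:2]-b[:2]; return np.array([c*d[0]+s*d[1],-s*d[0]+c*d[1]]).round(4)
for n,pt,z in(("cleat tf1",(152,78),.034),("cleat tn1",(170,82),.034),("cleat bf",(122,196),.034),("stop f1",(565,150),.05),("stop f2",(535,283),.05),("stop b1",(620,158),.05),("stop b2",(588,290),.05)):
    print(n,loc(at_z(p,*full([pt])[0],z)))
# expected cleat
for z,n in((.034,"cleat top far"),):
    q=proj(p,[[b[0]+c*.115-s*y,b[1]+s*.115+c*y,z] for y in(-.026,.026)]); print(n,((q-[209.9,144.9])*5.2).round())
t,e=fit([(.022,0,.068),(.04,-.017,.06),(-.04,-.017,.06),(.065,0,.024)],[(338,386),(305,350),(492,375),(235,390)],[.39,-.36,th0])
print("tape",t.round(4),np.degrees(t[2]),e)
q=proj(p,[[t[0]+x*np.cos(t[2])-y*np.sin(t[2]),t[1]+x*np.sin(t[2])+y*np.cos(t[2]),z] for x,y,z in((.04,-.017,.06),(-.04,-.017,.06),(-.04,.017,.06),(.04,.017,.06),(.022,0,.068),(.07,0,.022),(.04,.017,0),(-.04,.017,0))]); print(((q-[209.9,144.9])*5.2).round())
E
python3 fit.py
```

```text
board [ 0.4722 -0.4027  0.932 ] 53.398504770872485 1.0453104680630076
cleat tf1 [ 0.1135 -0.0276]
cleat tn1 [ 0.1055 -0.0275]
cleat bf [0.113  0.0273]
stop f1 [-0.0656 -0.0298]
stop f2 [-0.0645  0.03  ]
stop b1 [-0.0887 -0.0315]
stop b2 [-0.0864  0.028 ]
cleat top far [[146.  79.]
 [117. 191.]]
tape [ 0.3862 -0.3607  0.9896] 56.69864521744487 1.209275249406943
[[299. 342.]
 [495. 375.]
 [483. 457.]
 [285. 423.]
 [337. 386.]
 [221. 391.]
 [284. 452.]
 [470. 484.]]
```

```bash
cat > plan.py <<'E'
import sys
from h import *
from scipy.spatial.transform import Rotation as R
def plan(target,yaw,n,grip=-1):
    s=read_state(); p=np.array(s["ee_pos"]); r=R.from_euler("xyz",s["orientation"],degrees=True)
    rt=R.from_euler("xyz",[180,0,yaw],degrees=True); w=(rt*r.inv()).as_rotvec()
    print("from",p.round(4),np.round(s["orientation"],2),"F",np.round(s["contact_force"],1),"t",s["time"])
    for k in range(n):
        rk=R.from_rotvec(w*k/n)*r
        d=rk.inv().apply((np.array(target)-p)/n)/.05; t=rk.inv().apply(w/n)/np.radians(4)
        print([grip]+d.round(2).tolist()+t.round(2).tolist())
if __name__=="__main__":
    a=[float(x) for x in sys.argv[1:]]; plan(a[:3],a[3],int(a[4]))
E
python3 plan.py .386 -.361 .13 58 12
```

```text
from [ 0.1691 -0.5757  0.2226] [180.     0.    16.37] F [ 0.2  0.1 -0.5] t 1.15
[-1, 0.45, -0.24, 0.15, 0.0, 0.0, -0.87]
[-1, 0.46, -0.21, 0.15, 0.0, 0.0, -0.87]
[-1, 0.47, -0.19, 0.15, 0.0, 0.0, -0.87]
[-1, 0.48, -0.16, 0.15, 0.0, 0.0, -0.87]
[-1, 0.49, -0.13, 0.15, 0.0, 0.0, -0.87]
[-1, 0.5, -0.1, 0.15, 0.0, 0.0, -0.87]
[-1, 0.5, -0.07, 0.15, 0.0, 0.0, -0.87]
[-1, 0.51, -0.04, 0.15, 0.0, 0.0, -0.87]
[-1, 0.51, -0.01, 0.15, 0.0, 0.0, -0.87]
[-1, 0.51, 0.03, 0.15, 0.0, 0.0, -0.87]
[-1, 0.51, 0.06, 0.15, 0.0, 0.0, -0.87]
[-1, 0.5, 0.09, 0.15, 0.0, 0.0, -0.87]
```

Request:
play_rows(
  targets=[-1,0.45,-0.24,0.15,0,0,-0.87,-1,0.46,-0.21,0.15,0,0,-0.87,-1,0.47,-0.19,0.15,0,0,-0.87,-1,0.48,-0.16,0.15,0,0,-0.87,-1,0.49,-0.13,0.15,0,0,-0.87,-1,0.5,-0.1,0.15,0,0,-0.87,-1,0.5,-0.07,0.15,0,0,-0.87,-1,0.51,-0.04,0.15,0,0,-0.87,-1,0.51,-0.01,0.15,0,0,-0.87,-1,0.51,0.03,0.15,0,0,-0.87,-1,0.51,0.06,0.15,0,0,-0.87,-1,0.5,0.09,0.15,0,0,-0.87],
  squeeze=25,
)

```text
time: 2.65
ee_pos: [0.386, -0.3596, 0.1325]
orientation: [180.0, 0.0, 58.2]
contact_force: [0.3, -0.1, -0.5]
opening: 0.997
grasp_force: 0.0
```

Run:
```python
from h import *
s=read_state();print(s["time"],s["ee_pos"].round(4),s["orientation"].round(2),s["contact_force"].round(1))
a=read_camera("scene");b=read_camera("top")
I=[cv2.resize(x["pixels"],(400,300)) for x in(a,b)]
cv2.imwrite("pics/m2.png",np.hstack([a["pixels"][130:330,150:450],b["pixels"][110:310,130:430]]))
for l in("tape","board","stop","lock_top"):
  for q in(a,b):
    r=spotter.spot_in(q,l);print(l,[(round(x["score"],2),np.round(x["extent"]).tolist()) for x in r[:2]])
```

```text
2.65 [ 0.386  -0.3596  0.1325] [179.98   0.    58.25] [ 0.3 -0.1 -0.5]
tape [(0.73, [224.0, 204.0, 243.0, 247.0])]
tape [(0.63, [250.0, 215.0, 271.0, 223.0])]
board [(0.91, [243.0, 182.0, 309.0, 275.0])]
board [(0.79, [218.0, 159.0, 351.0, 216.0])]
stop [(0.59, [267.0, 223.0, 299.0, 249.0])]
stop []
lock_top [(0.45, [227.0, 211.0, 233.0, 213.0])]
lock_top []
```

View pics/m2.png

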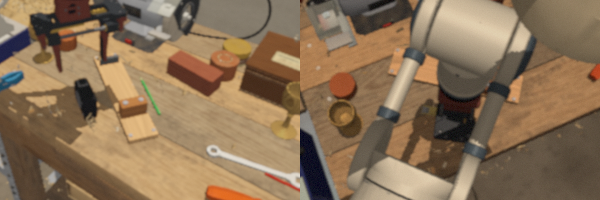

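The scene view on the left now shows the tape at about (225–243, 204–247) and the board with its stop at (243–309, 182–275), clear of the arm. I'll overlay my fits on it.

Run:
```python
from h import *
a=read_camera("scene")
S=5;x0,y0=205,170
im=cv2.resize(a["pixels"][y0:y0+115,x0:x0+115],None,fx=S,fy=S,interpolation=cv2.INTER_CUBIC)
raw=im.copy()
def W(b,L): L=np.array(L,float);c,s=np.cos(b[2]),np.sin(b[2]);return np.c_[b[0]+c*L[:,0]-s*L[:,1],b[1]+s*L[:,0]+c*L[:,1],L[:,2]]
def draw(b,L,col):
    q=((proj(a,W(b,L))-[x0,y0]+.5)*S).astype(np.int32); cv2.polylines(im,[q.reshape(-1,1,2)],True,col,1)
rect=lambda x1,x2,w,z:[(x1,-w,z),(x2,-w,z),(x2,w,z),(x1,w,z)]
b=[.4722,-.4027,.932]; t=[.386,-.361,np.radians(58)]
draw(b,rect(-.15,.15,.033,.014),(255,0,0));draw(b,rect(.105,.115,.026,.034),(255,0,255));draw(b,rect(-.091,-.065,.03,.05),(255,255,0))
draw(t,rect(-.04,.04,.017,.06),(0,255,0));draw(t,rect(.014,.03,.008,.068),(0,0,255));draw(t,[(-.04,-.017,.06),(-.04,.017,.06),(-.04,.017,0),(-.04,-.017,0)],(0,255,0))
cv2.imwrite("pics/o3.png",np.vstack([im]));
```

```text
(no output)
```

View pics/o3.png

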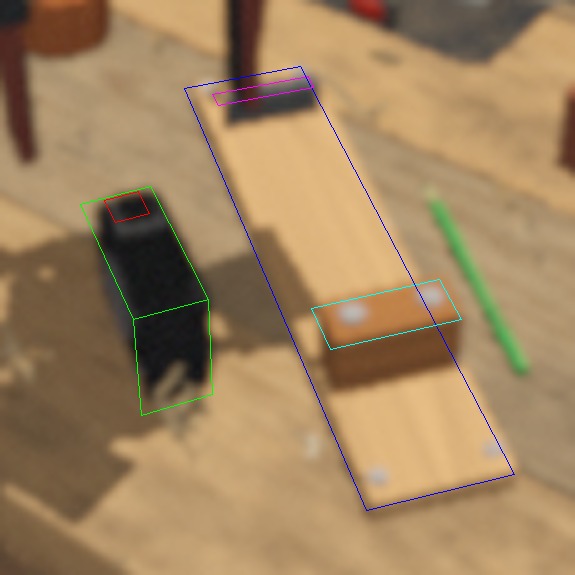

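The overlay agrees with the scene image to about 1.5 px (3 mm), shifted slightly to the right for both tape and board. I'll average the two, then descend and grip.

Request:
play_rows(
  targets=[-1,-0.02,0.04,0.44,0,0,0,-1,0,0,0.44,0,0,0,-1,0,0,0.44,0,0,0,-1,0,0,0.44,0,0,0,-1,0,0,0.34,0,0,0,-1,0,0,0,0,0,0,-1,0,0,0,0,0,0],
)

```text
time: 4.08
ee_pos: [0.3869, -0.3626, 0.0285]
orientation: [179.9, 0.0, 58.1]
contact_force: [-0.3, -1.4, 0.3]
opening: 1.002
grasp_force: 0.0
```

Request:
play_rows(
  targets=[0.1,0,0,0,0,0,0,0.2,0,0,0,0,0,0,1,0,0,0,0,0,0,1,0,0,0,0,0,0,1,0,0,0,0,0,0,1,0,0,0,0,0,0],
  squeeze=25,
)

```text
time: 4.82
ee_pos: [0.3873, -0.3626, 0.0281]
orientation: [179.9, 0.0, 58.1]
contact_force: [2.7, -2.2, -0.8]
opening: 0.387
grasp_force: 25.0
```

Request:
play_rows(
  targets=[1,0,0,-0.3,0,0,0,1,0,0,-0.4,0,0,0,1,0,0,-0.4,0,0,0,1,0,0,0,0,0,0],
)

```text
time: 5.32
ee_pos: [0.3876, -0.3633, 0.0858]
orientation: [179.7, 0.1, 58.1]
contact_force: [0.7, -0.3, -6.0]
opening: 0.386
grasp_force: 25.0
```

```bash
python3 plan.py .503 -.364 .085 53.1 6
python3 - <<'E'
from h import *
a=read_camera("top")
s=read_state();print(s["contact_force"],s["opening"])
cv2.imwrite("pics/t4.png",cv2.resize(a["pixels"][165:265,195:345],(750,500),interpolation=cv2.INTER_CUBIC))
E
```

```text
from [ 0.3876 -0.3633  0.0858] [1.7971e+02 8.0000e-02 5.8130e+01] F [ 0.7 -0.3 -6. ] t 5.325
[-1, 0.2, 0.33, 0.0, 0.01, 0.0, 0.21]
[-1, 0.21, 0.32, 0.0, 0.01, 0.0, 0.21]
[-1, 0.21, 0.32, 0.0, 0.01, 0.0, 0.21]
[-1, 0.22, 0.32, 0.0, 0.01, 0.0, 0.21]
[-1, 0.22, 0.32, 0.0, 0.01, 0.0, 0.21]
[-1, 0.22, 0.31, 0.0, 0.01, 0.0, 0.21]
[-0.39786088 -0.32681482 -6.23263161] 0.3850626821824498
```

View pics/t4.png

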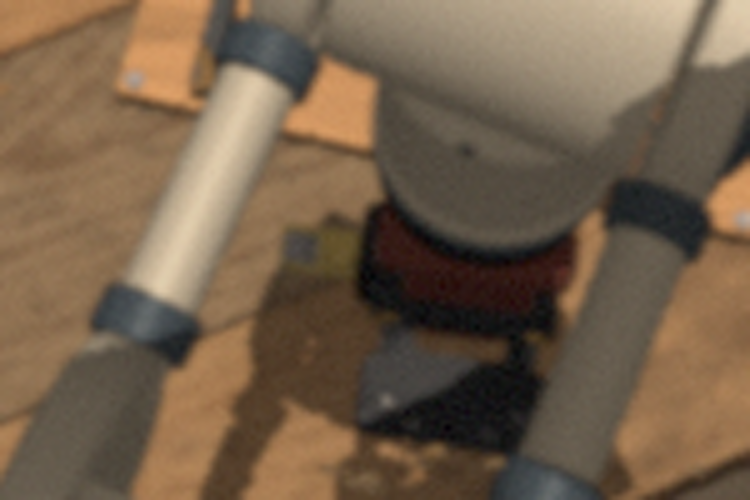

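The tape is held at a 6 N load, and the hook tip shows at crop (284,246). I'll move over the board and work out the hook's offset from the TCP afterwards.

Request:
play_rows(
  targets=[1,0.2,0.33,0,0,0,0.21,1,0.21,0.32,0,0,0,0.21,1,0.21,0.32,0,0,0,0.21,1,0.22,0.32,0,0,0,0.21,1,0.22,0.32,0,0,0,0.21,1,0.22,0.31,0,0,0,0.21,1,0,0,0,0,0,0,1,0,0,0,0,0,0],
)

```text
time: 6.38
ee_pos: [0.5011, -0.3625, 0.0816]
orientation: [-179.9, 0.0, 53.1]
contact_force: [-0.5, -0.9, -6.5]
opening: 0.383
grasp_force: 25.0
```

Run:
```python
from h import *
a=read_camera("top");b=read_camera("scene")
P=at_z(a,195+284.5/5-.5,165+246.5/5-.5,.080); d=P[:2]-[.3876,-.3633]; y=np.radians(58.1)
print("hook tip rel TCP",d@[np.cos(y),np.sin(y)],d@[-np.sin(y),np.cos(y)])
s=read_state();print(s["ee_pos"].round(4),s["orientation"].round(2))
cv2.imwrite("pics/t5.png",np.hstack([cv2.resize(x,(390,390),interpolation=cv2.INTER_CUBIC) for x in (a["pixels"][130:230,200:300],b["pixels"][145:265,195:315])]))
print(spotter.spot_in(a,"hook")[:1],spotter.spot_in(b,"tape")[:1])
```

```text
hook tip rel TCP 0.072171377687569 0.0008257167209842274
[ 0.5012 -0.3627  0.0822] [-1.7994e+02  1.0000e-02  5.3080e+01]
[{'extent': [230.3, 160.4, 241.5, 171.1], 'score': 0.41}] [{'extent': [255.8, 164.3, 272.7, 205.5], 'score': 0.97}]
```

View pics/t5.png

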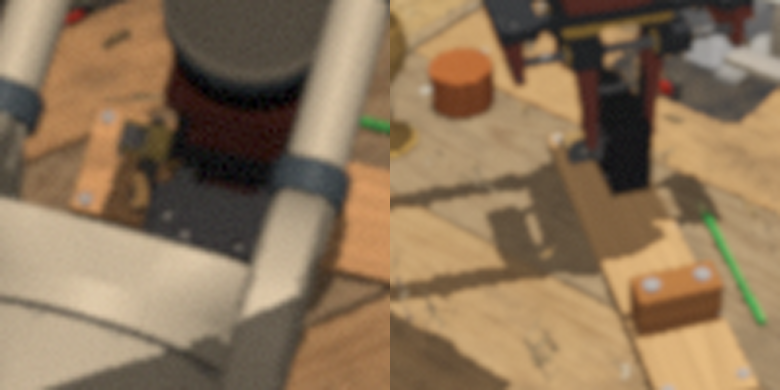

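The hook tip is 72.2 mm from the TCP against 72.5 expected, and it hangs just beyond the cleat. I'll add 4 mm of clearance, then lower.

Request:
play_rows(
  targets=[1,0.08,0.04,0,0,0,0,1,0,0,0.18,0,0,0,1,0,0,0.18,0,0,0,1,0,0,0.18,0,0,0,1,0,0,0.12,0,0,0,1,0,0,0,0,0,0,1,0,0,0,0,0,0],
)

```text
time: 7.45
ee_pos: [0.5061, -0.3609, 0.05]
orientation: [180.0, 0.0, 53.1]
contact_force: [0.2, -0.4, -6.0]
opening: 0.388
grasp_force: 25.0
```

Request:
play_rows(
  targets=[1,0,0,0.06,0,0,0,1,0,0,0.06,0,0,0,1,0,0,0,0,0,0,1,0,0,0,0,0,0],
)

```text
time: 7.95
ee_pos: [0.506, -0.3607, 0.0436]
orientation: [180.0, 0.0, 53.1]
contact_force: [0.8, 0.5, -6.0]
opening: 0.39
grasp_force: 25.0
```

Request:
play_rows(
  targets=[1,-0.1,0,0,0,0,0,1,-0.1,0,0,0,0,0,1,-0.1,0,0,0,0,0,1,-0.1,0,0,0,0,0,1,0,0,0,0,0,0,1,0,0,0,0,0,0],
)

```text
time: 8.7
ee_pos: [0.494, -0.3766, 0.0437]
orientation: [180.0, -0.0, 53.1]
contact_force: [0.7, 1.2, -6.1]
opening: 0.382
grasp_force: 25.0
```

```bash
cat > st.py <<'E'
from h import *
s=read_state();y=np.radians(53.1);c,q=np.cos(y),np.sin(y);d=s["ee_pos"][:2]-[.473,-.404];f=s["contact_force"]
print(round(s["time"],2),"board xy",(d@[c,q]).round(4),(d@[-q,c]).round(4),"z",s["ee_pos"][2].round(4),"F along",(f[:2]@[c,q]).round(2),"across",(f[:2]@[-q,c]).round(2),"z",f[2].round(2),"M",s["moment"].round(2),s["orientation"].round(2))
E
for i in 1; do python3 st.py; done
```

```text
8.7 board xy 0.0345 -0.0004 z 0.0437 F along 1.39 across 0.2 z -6.14 M [ 0.24 -0.28  0.01] [ 1.7999e+02 -1.0000e-02  5.3090e+01]
```

Request:
play_rows(
  targets=[1,-0.12,0,0,0,0,0,1,-0.12,0,0,0,0,0,1,-0.12,0,0,0,0,0,1,-0.12,0,0,0,0,0,1,-0.12,0,0,0,0,0,1,0,0,0,0,0,0,1,0,0,0,0,0,0],
)

```text
time: 9.57
ee_pos: [0.476, -0.4007, 0.0436]
orientation: [-180.0, -0.0, 53.1]
contact_force: [2.0, 2.4, -5.7]
opening: 0.384
grasp_force: 25.0
```

```bash
python3 st.py
python3 - <<'E'
from h import *
a=read_camera("top");b=read_camera("scene")
cv2.imwrite("pics/t6.png",np.hstack([cv2.resize(x,(390,390),interpolation=cv2.INTER_CUBIC) for x in (a["pixels"][135:235,210:310],b["pixels"][165:285,205:325])]))
E
```

```text
9.57 board xy 0.0045 -0.0004 z 0.0436 F along 3.08 across -0.15 z -5.66 M [ 0.33 -0.3   0.02] [-1.800e+02 -1.000e-02  5.309e+01]
```

View pics/t6.png

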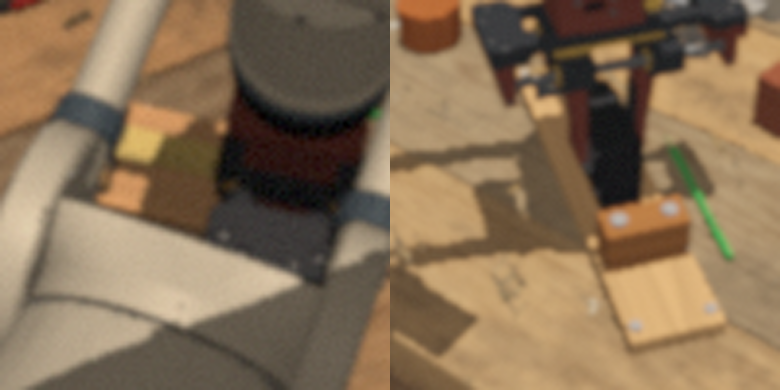

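The blade is visibly drawn out and hooked, with a 3 N pull. I'll back off towards the stop.

Request:
play_rows(
  targets=[1,-0.12,0,0,0,0,0,1,-0.12,0,0,0,0,0,1,-0.12,0,0,0,0,0,1,-0.08,0,0,0,0,0,1,0,0,0.02,0,0,0,1,0,0,0.01,0,0,0,1,0,0,0,0,0,0],
)

```text
time: 10.55
ee_pos: [0.4629, -0.4182, 0.0421]
orientation: [180.0, -0.0, 53.1]
contact_force: [1.3, 1.6, -6.0]
opening: 0.385
grasp_force: 25.0
```

```bash
python3 st.py
```

```text
10.55 board xy -0.0174 -0.0004 z 0.0421 F along 2.05 across -0.05 z -6.03 M [ 0.33 -0.38 -0.03] [179.99  -0.    53.1 ]
```

Request:
play_rows(
  targets=[1,0,0,0.01,0,0,0,1,0,0,0.01,0,0,0,1,0,0,0,0,0,0],
)

```text
time: 10.92
ee_pos: [0.4629, -0.4182, 0.0421]
orientation: [180.0, -0.0, 53.1]
contact_force: [-0.0, 5.1, 1.6]
opening: 0.39
grasp_force: 25.0
```

Request:
play_rows(
  targets=[1,-0.04,0,0,0,0,0,1,-0.04,0,0,0,0,0,1,-0.02,0,0,0,0,0,1,0,0,0,0,0,0],
)

```text
time: 11.42
ee_pos: [0.4614, -0.421, 0.0421]
orientation: [179.9, -0.2, 53.2]
contact_force: [4.6, 9.2, 2.6]
opening: 0.387
grasp_force: 25.0
```

```bash
python3 st.py
```

```text
11.43 board xy -0.0206 -0.001 z 0.0421 F along 10.08 across 1.88 z 2.62 M [ 1.42 -0.64  0.13] [ 1.7991e+02 -1.7000e-01  5.3190e+01]
```

Request:
play_rows(
  targets=[1,0,0,-0.01,0,0,0,1,0,0,0,0,0,0],
)

```text
time: 11.68
ee_pos: [0.4609, -0.4215, 0.0421]
orientation: [179.9, -0.1, 53.2]
contact_force: [3.4, 5.5, -0.2]
opening: 0.381
grasp_force: 25.0
```

```bash
python3 st.py
```

```text
11.68 board xy -0.0213 -0.0009 z 0.0421 F along 6.42 across 0.55 z -0.23 M [ 1.07 -0.52  0.11] [ 1.7992e+02 -1.1000e-01  5.3160e+01]
```

Request:
play_rows(
  targets=[1,0,0,-0.01,0,0,0,1,-0.02,0,0,0,0,0,1,-0.02,0,0,0,0,0,1,0,0,0,0,0,0],
)

```text
time: 12.18
ee_pos: [0.4587, -0.424, 0.0421]
orientation: [180.0, -0.0, 53.1]
contact_force: [4.3, 2.8, -2.3]
opening: 0.384
grasp_force: 25.0
```

```bash
python3 st.py
```

```text
12.18 board xy -0.0245 -0.0006 z 0.0421 F along 4.83 across -1.77 z -2.27 M [ 0.69 -0.69  0.02] [ 1.7997e+02 -2.0000e-02  5.3090e+01]
```

Request:
play_rows(
  targets=[1,-0.02,0,0,0,0,0,1,0,0,0,0,0,0],
)

```text
time: 12.42
ee_pos: [0.4587, -0.424, 0.0421]
orientation: [180.0, -0.1, 53.1]
contact_force: [6.6, 7.3, -1.9]
opening: 0.382
grasp_force: 25.0
```

```bash
python3 st.py
```

```text
12.43 board xy -0.0245 -0.0006 z 0.0421 F along 9.79 across -0.87 z -1.87 M [ 0.99 -0.89 -0.03] [ 1.7998e+02 -1.1000e-01  5.3120e+01]
```

Request:
play_rows(
  targets=[1,-0.02,0,0,0,0,0,1,0,0,0,0,0,0],
)

```text
time: 12.68
ee_pos: [0.4587, -0.424, 0.0422]
orientation: [180.0, -0.2, 53.2]
contact_force: [6.9, 8.8, -2.4]
opening: 0.389
grasp_force: 25.0
```

```bash
python3 st.py
```

```text
12.68 board xy -0.0246 -0.0006 z 0.0422 F along 11.17 across -0.22 z -2.42 M [ 1.28 -1.17 -0.08] [179.98  -0.19  53.16]
```

The case butts against the stop (no further travel, with the force rising to 11 N). I'll let it bear, set it down and open.

Request:
play_rows(
  targets=[1,0,0,0.01,0,0,0,1,0,0,0.005,0,0,0,1,0,0,0,0,0,0],
)

```text
time: 13.05
ee_pos: [0.4587, -0.424, 0.0421]
orientation: [180.0, -0.2, 53.2]
contact_force: [5.9, 9.2, 0.2]
opening: 0.388
grasp_force: 25.0
```

```bash
python3 st.py
```

```text
13.05 board xy -0.0246 -0.0006 z 0.0421 F along 10.84 across 0.81 z 0.21 M [ 1.47 -0.82 -0.09] [179.97  -0.18  53.16]
```

Request:
play_rows(
  targets=[-0.1,0,0,0,0,0,0,-0.1,0,0,0,0,0,0,-0.1,0,0,0,0,0,0,-0.1,0,0,0,0,0,0],
)

```text
time: 13.55
ee_pos: [0.457, -0.426, 0.0415]
orientation: [180.0, 0.0, 53.1]
contact_force: [0.7, 0.4, -0.7]
opening: 0.549
grasp_force: 0.0
```

```bash
python3 st.py
```

```text
13.55 board xy -0.0271 -0.0004 z 0.0415 F along 0.69 across -0.3 z -0.66 M [-0.05 -0.09  0.02] [1.7999e+02 3.0000e-02 5.3060e+01]
```

Request:
play_rows(
  targets=[-0.1,0,0,-0.3,0,0,0,-0.1,0,0,-0.5,0,0,0,1,0.2,0,-0.4,0,0,0,1,0.3,0,-0.2,0,0,0,1,0,0,0,0,0,0,1,0,0,0,0,0,0],
)

```text
time: 14.3
ee_pos: [0.4722, -0.4049, 0.1103]
orientation: [-179.9, 0.0, 53.1]
contact_force: [-0.2, -0.1, -1.6]
opening: 0.134
grasp_force: 0.0
```

```bash
python3 st.py
python3 - <<'E'
from h import *
a=read_camera("top");b=read_camera("scene")
cv2.imwrite("pics/t7.png",np.hstack([cv2.resize(x,(390,390),interpolation=cv2.INTER_CUBIC) for x in (a["pixels"][135:235,210:310],b["pixels"][165:285,205:325])]))
for q in(a,b): print([(x["extent"],x["score"]) for x in spotter.spot_in(q,"lock_top")[:2]])
print(read_state()["opening"])
for P in([0.473+.6*-.0025,-.404+.8*-.0025,.082],):print(proj(b,P))
E
```

```text
14.3 board xy -0.0012 0.0001 z 0.1103 F along -0.19 across 0.14 z -1.6 M [-0.05 -0.07 -0.02] [-179.91    0.     53.14]
[]
[([256.5, 183.5, 267.7, 202.5], 0.43), ([266.9, 198.0, 275.4, 202.3], 0.4)]
0.005092454495460893
[[271.70376861 199.88093315]]
```

View pics/t7.png

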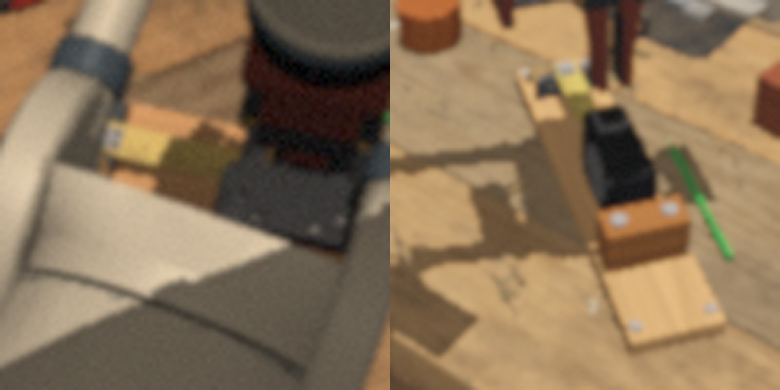

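The scene view shows the blade hooked over the cleat, the case against the stop, and the button where I expected it. Now I'll press.

Request:
play_rows(
  targets=[1,-0.02,0,0.2,0,0,0,1,0,0,0.2,0,0,0,1,0,0,0.08,0,0,0,1,0,0,0.0,0,0,0,1,0,0,0,0,0,0],
)

```text
time: 15.12
ee_pos: [0.4719, -0.4064, 0.0877]
orientation: [180.0, 0.0, 53.1]
contact_force: [-0.5, -0.3, -0.2]
opening: 0.007
grasp_force: 0.0
```

Request:
play_rows(
  targets=[1,0,0,0.02,0,0,0,1,0,0,0.02,0,0,0,1,0,0,0.02,0,0,0,1,0,0,0,0,0,0],
)

```text
time: 15.62
ee_pos: [0.4717, -0.4062, 0.0842]
orientation: [-180.0, -0.0, 53.1]
contact_force: [-0.8, -1.0, 0.3]
opening: 0.002
grasp_force: 0.0
```

Request:
play_rows(
  targets=[1,0,0,0.02,0,0,0,1,0,0,0.02,0,0,0,1,0,0,0.02,0,0,0,1,0,0,0,0,0,0],
)

```text
time: 16.12
ee_pos: [0.4719, -0.4064, 0.0823]
orientation: [179.9, 0.0, 53.1]
contact_force: [0.2, 0.5, 4.0]
opening: 0.008
grasp_force: 2.4
```

Request:
play_rows(
  targets=[1,0,0,0.02,0,0,0,1,0,0,0.02,0,0,0,1,0,0,0,0,0,0],
)

```text
time: 16.5
ee_pos: [0.472, -0.4064, 0.0803]
orientation: [179.9, -0.0, 53.1]
contact_force: [-2.2, 1.3, 5.8]
opening: 0.007
grasp_force: 2.6
```

Button is moving at about 6 N. I'll go on in small steps.

Request:
play_rows(
  targets=[1,0,0,0.02,0,0,0,1,0,0,0.01,0,0,0,1,0,0,0,0,0,0],
)

```text
time: 16.88
ee_pos: [0.472, -0.4064, 0.0789]
orientation: [179.9, -0.0, 53.1]
contact_force: [-0.9, 2.0, 5.6]
opening: 0.004
grasp_force: 2.7
```

Request:
play_rows(
  targets=[1,0,0,0.01,0,0,0,1,0,0,0,0,0,0],
)

```text
time: 17.12
ee_pos: [0.472, -0.4065, 0.0788]
orientation: [179.9, 0.0, 53.1]
contact_force: [-0.7, 2.7, 7.1]
opening: 0.007
grasp_force: 3.5
```

Request:
play_rows(
  targets=[1,0,0,0.01,0,0,0,1,0,0,0,0,0,0],
)

```text
time: 17.38
ee_pos: [0.4721, -0.4065, 0.0787]
orientation: [179.9, 0.0, 53.1]
contact_force: [-0.9, 2.7, 8.6]
opening: 0.006
grasp_force: 4.2
```

Request:
play_rows(
  targets=[1,0,0,0.01,0,0,0,1,0,0,0.01,0,0,0,1,0,0,0.01,0,0,0,1,0,0,0,0,0,0],
)

```text
time: 17.88
ee_pos: [0.4724, -0.4067, 0.0785]
orientation: [179.8, 0.0, 53.1]
contact_force: [-3.1, 2.8, 13.0]
opening: 0.001
grasp_force: 6.3
```

Request:
play_rows(
  targets=[1,0,0,0.01,0,0,0,1,0,0,0,0,0,0],
)

```text
time: 18.12
ee_pos: [0.4725, -0.4068, 0.0785]
orientation: [179.8, 0.0, 53.1]
contact_force: [-2.1, 3.7, 14.9]
opening: 0.005
grasp_force: 7.0
```

Request:
play_rows(
  targets=[1,0,0,0.012,0,0,0,1,0,0,0,0,0,0,1,0,0,0,0,0,0],
)

```text
time: 18.5
ee_pos: [0.4726, -0.4069, 0.0784]
orientation: [179.7, 0.0, 53.1]
contact_force: [-2.9, 3.4, 15.2]
opening: 0.007
grasp_force: 7.8
```

Now I'll release gently and press a second time.

Request:
play_rows(
  targets=[1,0,0,-0.04,0,0,0,1,0,0,-0.05,0,0,0,1,0,0,0,0,0,0,1,0,0,0.03,0,0,0,1,0,0,0.02,0,0,0,1,0,0,0.02,0,0,0,1,0,0,0.01,0,0,0,1,0,0,0,0,0,0],
)

```text
time: 19.5
ee_pos: [0.4726, -0.4068, 0.0784]
orientation: [179.8, 0.0, 53.1]
contact_force: [-2.9, 4.0, 15.5]
opening: 0.005
grasp_force: 7.7
```

Request:
play_rows(
  targets=[1,0,0,0.01,0,0,0,1,0,0,0.004,0,0,0,1,0,0,0,0,0,0],
)

```text
time: 19.88
ee_pos: [0.4727, -0.4069, 0.0783]
orientation: [179.7, 0.0, 53.1]
contact_force: [-3.9, 4.6, 18.0]
opening: 0.001
grasp_force: 8.7
```

Retreating straight up, then a last look.

Request:
play_rows(
  targets=[1,0,0,-0.04,0,0,0,1,0,0,-0.06,0,0,0,1,0,0,-0.3,0,0,0,1,0,0,-0.5,0,0,0,1,0,0,-0.3,0,0,0,1,0,0,0,0,0,0,1,0,0,0,0,0,0],
)

```text
time: 20.75
ee_pos: [0.4715, -0.4061, 0.1331]
orientation: [-179.9, -0.0, 53.1]
contact_force: [0.3, -0.4, -0.3]
opening: 0.003
grasp_force: 0.0
```

```bash
python3 st.py
python3 - <<'E'
from h import *
b=read_camera("scene")
cv2.imwrite("pics/t8.png",cv2.resize(b["pixels"][165:285,205:325],(600,600),interpolation=cv2.INTER_CUBIC))
E
```

```text
20.75 board xy -0.0026 -0.0 z 0.1331 F along -0.16 across -0.46 z -0.25 M [-0.   -0.04 -0.02] [-1.7992e+02 -1.0000e-02  5.3090e+01]
```

View pics/t8.png

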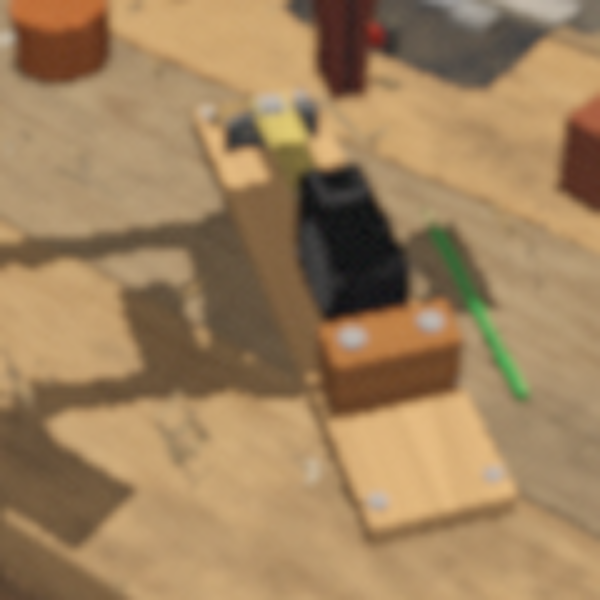

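The case stands against the stop (crop 305–405, 170–310), in line with the board. The blade runs to the cleat, with the hook behind it at (285,105), and the pencil is undisturbed. Handing in.

```bash
python3 -c "
from cell import ticket
print(ticket.close_job())"
```

```text
the job is handed in; nothing more can be done
None
```

The job is handed in: the tape is hooked behind the cleat with its heel against the stop, and the lock was pressed twice (about 15 N, then 18 N); the hand-in gave no verdict.

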